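# Pump up the lens holder

## Task

Secure the lens on the vacuum lens holder: press the blue pump knob all the way down and let it spring fully back up, again and again, until the orange indicator pin stands fully out. Do it with the fingertips on the knob alone: do not touch the pin or the lens, pick nothing up, and leave the things around the holder where they are. Finish with the knob let go and back up.

Things in the scene. Friction and masses are not known exactly. Their poses are not given: they have to be found in the camera images.
- holder: vacuum lens holder, bolted to the bench wherever it stands. Grey base plate 110 x 260 x 12 mm (x, y, z), origin at the centre of its underside, z up. Along its own y axis stand, at x = 0: the pump at y = -75 mm, the indicator pin at y = 0, the lens cup at y = +85 mm. An aluminium block 62 mm wide, 55 mm high, runs from y = -115 to +35 mm under pump and pin; a dark barrel, 42 mm across, rises from it to 85 mm under the knob.
- knob_top (a point): centre of the flat top of the blue pump knob, which is 42 mm across and 15 mm thick on a 14 mm steel rod; 140 mm above the bench when up, 127 mm when pressed home. It moves with the knob. It is the highest point of the holder.
- plunger (a joint): pump stroke in m: 0 with the knob up, 0.013 pressed home (a hard stop). A spring pushes it up with about 7 N at the top and 11 N when home; damping of 60 N s/m comes on top while it moves. Let go, it is back up within half a second. A stroke at least 12 mm down and then fully back up lifts the pin to its next notch on the way up; a shorter one may do nothing.
- pin_out (a joint): how far the orange indicator pin has come out, in m: 0 fully in, about 0.050 fully out. It starts anywhere between 0 and 0.025 and stays put between strokes (it may slip back a few mm in the very first one). The first stroke brings it to a notch (0.010, 0.020 or 0.030), each later one 10 mm further: 3 to 5 full strokes in all. Once fully out, further strokes do no harm.
- pin_tip (a point): centre of the top of the orange pin, 10 mm across, 75 mm beside the knob; 63 mm above the bench when fully in, 113 mm when fully out.
- pin: the orange indicator pin (body with its origin on the pin's axis, 63 mm below its tip); not to be touched
- lens: loose salmon-pink lens blank, 66 mm across, 9 mm thick, 30 g, lying on the rubber cup with its underside (origin at its centre) 60 mm above the bench
- bottle: loose white bottle with a blue cap, 66 mm across, 160 mm high, origin at the centre of its underside; bystander to one side
- tray: loose open cardboard tray of lenses, 200 x 150 x 40 mm (x, y, z), origin at the centre of its underside; bystander to one side
- loupe: loose black loupe, 44 mm across, 46 mm high, origin at the centre of its underside; bystander beyond the holder

How it is judged:
By the outcome, as a careful person would: the job done as asked, in the order asked, and still so for the second after the job is handed in, with the robot touching nothing.
It also fails if it takes over 45 s, if anything falls off the work surface, if the arm or the gripper's body presses on something with over 40 N, if the wrist force passes 120 N, or if a joint passes its speed limit or range.

## Robot

A 7-joint arm with a two-finger parallel gripper is mounted at the origin on the work surface. World frame = base frame: x ahead of the robot, y to its left, z up, the work surface at z = 0. Lengths are in m, angles in rad, forces in N, time in s.
With the tool pointing down it reaches from about 0.4 to 0.925 m from the base axis. Payload 5.6 kg.
Tool frame: the origin (TCP) lies at the centre of the arm's flange, where the gripper is bolted on; the fingertips stand 173 mm ahead of it and the grasp point (between the pads) lies 155 mm ahead of it; z points along the fingers, y is the line along which they close (so a half turn about z gives the same grasp; the last joint's range is limited). The gripper opens to 85 mm and grips with 20 to 120 N. Pads are 22 mm wide; open, the fingers measure 114 mm over their backs; the gripper's body (76 mm by 85 mm) begins 54 mm behind the grasp point. The pads swing forward as they close: fully open they stand 13 mm farther back than shut.
Start: joints at [-1.223, 0.468, -0.012, 1.603, 0.006, 1.071, -0.056], TCP at [0.248, 0.601, 0.405] pointing down, gripper open.
Joint ranges: [-2.53, 2.53], [-0.31, 2.02], [-1.57, 1.55], [0.28, 2.44], [-1.29, 4.43], [0.15, 1.84], [-2.92, 2.92]. Speed limits (rad/s): [2.57, 2.57, 3.14, 3.14, 3.14, 3.14, 3.14].

## Interface

Orientations are given as a unit quaternion [w, x, y, z].
In Python, from workcell import read_state, get_image, camera_params, finish_job gives the robot as it stands.
- The arm moves only by the tool move_arm, never from a script. Its argument "targets" is a list of rows, each a list of 6 numbers: the shift along the tool's x, y, z in mm, then the turn, a rotation vector about the tool's x, y, z in degrees. A call has 1 to 12 rows; each row is the pose to reach, as a shift and turn from the pose commanded when the call began, along the tool's axes at that moment; what a row does not reach only later rows make up. A row lasts 1/12 s, in which the tool goes at most 41.7 mm and 7.16 degrees, less where a joint would pass 70% of its speed; a pose out of reach is approached as far as the arm can. A call with a gripper value outside its range is refused whole. "fingers" is the closure in counts, from 0 (fully open) to 255 (shut), set as the call begins (left out, the last holds). The fingers move at their own pace and stop on an object; the grip force is fixed at half the most. Time passes only in rows, so rows that repeat a pose let the fingers close. It gives the time, the measured TCP pose, the force, the opening and the grip force at its end, in the units of the state.
- read_state(): the state, without advancing time (a new reading comes with each control period).
- get_image(name): name is "scene" or "side" or "wrist"; returns the picture (480x640x3 uint8, blue, green, red); there is no depth.
- camera_params(name): a dict with "K" (3x3 intrinsics, pixels), "extrinsics" (4x4, takes a point from world to camera coordinates). Camera axes: x right, y down, z forward; pixel columns grow to the right and rows downward; lengths in m; the calibration is good to about 2 mm. The wrist camera is an equidistant fisheye: a pixel r from the principal point sees the ray r / f radians off the axis. A picture is of the moment at which its call begins: read the wrist's pose just before it. camera_params takes no time and is no camera call; for the wrist camera it gives the pose at the moment of the call.
- finish_job(): hands the job in; it is judged then, once.
The state is a dict: "t": time; "joint_positions": joint angles; "joint_vel": joint speeds; "joint_efforts": joint torques, N m; "tcp_pos": TCP position; "tcp_rot": TCP orientation; "ft_force": force on the tool from outside, world axes, zero at the start; "wrist_torque": the same for the moment, N m; "finger_gap": finger opening in m; "grip_force": force on a finger pad.
Only numpy, scipy, OpenCV 4.12 (cv2) and the standard library are available. Lean on these libraries where they do the work, as an engineer would, in place of code of your own. Each camera call takes 0.05 s, during which the arm holds its last target. There are 200 camera calls.

## Working session

There is one attempt and no reset: what is moved stays moved. The work goes in short steps, Python scripts to look and compute and a tool call to move; the robot and the scene stay as the last step left them, time stands still between calls to the robot, and variables do not carry over. Pictures are saved under pics/ and viewed, at most 10 in all, crops included, and the job is handed in when it is done.

Besides the shell and the picture viewer there is one more tool, called after ">>>" as name(argument=value, ...) on one line, values as JSON. move_arm: Moves the arm, as the interface text tells. Its arguments: {"type":"object","properties":{"targets":{"type":"array","items":{"type":"array","items":{"type":"number"}}},"fingers":{"type":"number"}},"required":["targets"]}

```bash
mkdir -p pics; cat > h.py <<'E'
import numpy as np, cv2
from workcell import *
def ray(name,u,v):
    p=camera_params(name);K=np.array(p["K"]);E=np.array(p["extrinsics"])
    d=np.linalg.inv(K)@[u,v,1];R=E[:3,:3]
    return -R.T@E[:3,3],R.T@d
def onplane(name,u,v,z):
    o,d=ray(name,u,v);return o+d*(z-o[2])/d[2]
def proj(name,X):
    p=camera_params(name);K=np.array(p["K"]);E=np.array(p["extrinsics"])
    c=E[:3,:3]@X+E[:3,3];q=K@c;return q[:2]/q[2]
def blobs(im,lo,hi,amin=40):
    m=cv2.inRange(cv2.cvtColor(im,cv2.COLOR_BGR2HSV),lo,hi)
    n,l,s,c=cv2.connectedComponentsWithStats(m)
    return [(s[i].tolist(),c[i].round(1).tolist()) for i in range(1,n) if s[i][4]>amin]
E
python3 - <<'E'
from h import *
s=read_state();print(s["t"],s["tcp_pos"],s["tcp_rot"],s["ft_force"])
for n in("scene","side"):
    im=get_image(n);cv2.imwrite(f"pics/{n}0.png",im)
    print(n,ray(n,320,240))
    print("blue",blobs(im,(95,100,50),(130,255,255)));print("or",blobs(im,(5,130,100),(20,255,255)))
E
```

```text
0.0 [0.24757547 0.60072576 0.40371148] [-1.00547839e-04  1.94220216e-01  9.80957545e-01 -8.89728479e-04] [ 0.57174537  0.16822991 -0.08273444]
scene (array([1.06123436, 0.43682195, 1.14940217]), array([-0.33731465, -0.36465882, -0.86826393]))
blue [([237, 86, 14, 14, 155], [243.9, 92.5]), ([306, 169, 20, 18, 271], [315.5, 177.8])]
or [([0, 0, 640, 480, 168197], [316.4, 229.3]), ([527, 30, 113, 257, 17530], [591.8, 143.6])]
side (array([ 0.23905983, -0.56837984,  0.86715045]), array([ 0.35340009,  0.57035068, -0.74166102]))
blue [([160, 0, 158, 97, 12379], [242.4, 40.6]), ([143, 26, 31, 74, 793], [157.3, 57.1]), ([58, 31, 88, 61, 1539], [99.9, 53.4]), ([0, 57, 35, 22, 463], [13.2, 67.5]), ([325, 267, 20, 17, 281], [334.4, 275.1]), ([395, 389, 20, 21, 325], [404.1, 398.9])]
or [([61, 151, 12, 17, 59], [66.1, 158.9]), ([16, 153, 34, 24, 236], [33.9, 164.7]), ([58, 165, 20, 12, 76], [67.9, 170.8]), ([5, 174, 97, 153, 4231], [56.3, 243.5]), ([38, 177, 16, 21, 76], [45.5, 186.2]), ([0, 215, 10, 15, 42], [4.0, 222.8]), ([134, 214, 10, 16, 41], [137.1, 222.6]), ([143, 230, 10, 22, 51], [147.
[... 958 characters left out ...]
, 15, 42], [124.8, 384.6]), ([259, 388, 19, 30, 84], [268.7, 399.9]), ([272, 399, 12, 13, 49], [277.6, 405.2]), ([275, 405, 31, 36, 262], [290.6, 425.8]), ([545, 409, 8, 10, 44], [548.7, 414.0]), ([265, 411, 16, 19, 83], [271.2, 421.9]), ([104, 417, 12, 17, 47], [110.2, 427.4]), ([622, 431, 18, 20, 60], [630.0, 441.5]), ([217, 437, 17, 22, 63], [225.4, 446.2]), ([92, 439, 37, 41, 425], [110.0, 462.0]), ([291, 442, 18, 11, 50], [297.4, 447.7]), ([313, 445, 16, 14, 43], [319.4, 451.5]), ([632, 444, 8, 16, 44], [635.8, 450.7]), ([219, 458, 13, 17, 49], [223.9, 464.3]), ([129, 463, 23, 17, 99], [140.1, 471.6]), ([274, 462, 40, 18, 167], [289.4, 469.2]), ([468, 462, 32, 18, 164], [483.3, 472.6])]
```

View pics/scene0.png

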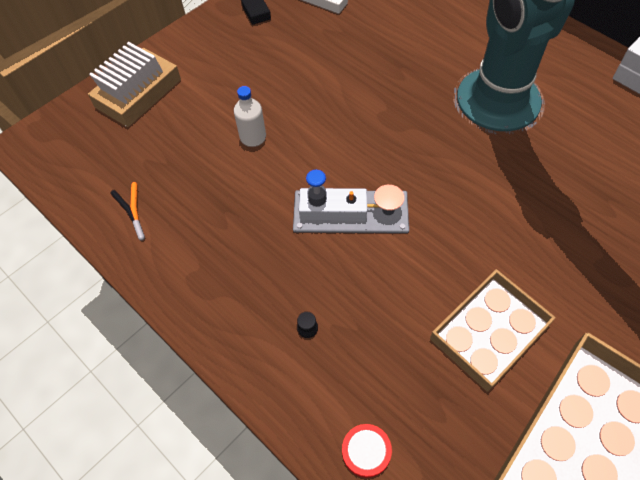

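View pics/side0.png

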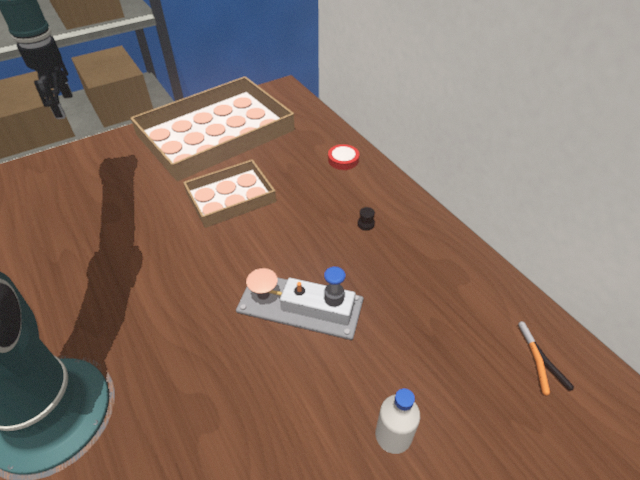

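The scene view shows the knob at (316,178), the pin at (351,196), the lens at (389,197) and the bottle at (250,120). In the side view they are at (335,275), (299,288), (262,282) and (397,420).

```bash
python3 - <<'E'
from h import *
from scipy.spatial.transform import Rotation as Ro
def tri(a,b):
    (o1,d1),(o2,d2)=ray("scene",*a),ray("side",*b)
    k=np.linalg.lstsq(np.c_[d1,-d2],o2-o1,rcond=None)[0]
    p,q=o1+k[0]*d1,o2+k[1]*d2
    return (p+q)/2,np.linalg.norm(p-q)
for n in("scene","side"):
    im=cv2.imread(f"pics/{n}0.png")
    x=(275,150) if n=="scene" else(230,250)
    c=im[x[1]:x[1]+100,x[0]:x[0]+150]
    cv2.imwrite(f"pics/{n}c.png",cv2.resize(c,None,fx=5,fy=5,interpolation=cv2.INTER_CUBIC))
    print([( [b[0][0]+x[0],b[0][1]+x[1]]+b[0][2:],np.add(b[1],x)) for b in blobs(c,(3,60,150),(14,200,255),8)])
K,e=tri((315.5,177.8),(334.4,275.1));print("knob",K,e, onplane("scene",315.5,177.8,.134),onplane("side",334.4,275.1,.134))
P=tri((351,196),(299,287));print("pin",P)
L=tri((389,197),(262,282));print("lens",L)
d=L[0]-K;print("yaw y axis deg",np.degrees(np.arctan2(d[1],d[0])),np.hypot(*d[:2]))
print("bottle",tri((243.9,92.5),(404.1,398.9)),"loupe",tri((307,318),(367,212)))
R=Ro.from_quat(np.roll(read_state()["tcp_rot"],-1)).as_matrix();print(R.round(3))
t=np.array(read_state()["tcp_pos"]);print("delta tool to K",R.T@(np.r_[K[:2],.14+.173+.03]-t)*1e3)
E
```

```text
[([374, 184, 30, 26, 500], array([389. , 194.7]))]
[([260, 250, 5, 6, 9], array([261.8, 252.3])), ([246, 267, 33, 26, 600], array([261.4, 278.8])), ([297, 282, 5, 9, 31], array([298.8, 285.8]))]
knob [ 0.56413925 -0.09976045  0.13448268] 0.003246836340123922 [ 0.56521443 -0.10097943  0.134     ] [ 0.56312137 -0.09838737  0.134     ]
pin (array([ 0.51358355, -0.04398423,  0.06792264]), np.float64(0.0032213550061247135))
lens (array([0.45538899, 0.01509701, 0.0602065 ]), np.float64(0.00137239178753754))
yaw y axis deg 133.43551877781613 0.15817349661000737
bottle (array([ 0.51450241, -0.37336115,  0.15309015]), np.float64(0.00297710024044144)) loupe (array([0.77862675, 0.07942203, 0.04694246]), np.float64(0.001001674203451501))
[[-0.925  0.381 -0.   ]
 [ 0.381  0.925 -0.002]
 [-0.    -0.002 -1.   ]]
delta tool to K [-559.59111836 -526.97221863   61.74423542]
```

View pics/sidec.png

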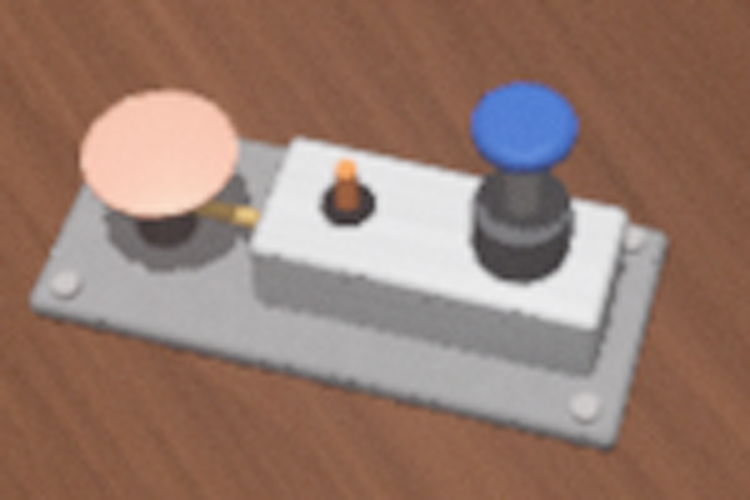

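The side close-up shows the knob at crop (525,125), the pin nearly in at (346,170) and the lens at left; nothing stands near the knob. I'll close the fingers and travel over it.

>>> move_arm(targets=[[-25, -24, 0, 0, 0, 0], [-50, -48, 0, 0, 0, 0], [-75, -72, 0, 0, 0, 0], [-100, -96, 0, 0, 0, 0], [-125, -120, 0, 0, 0, 0], [-150, -144, 0, 0, 0, 0], [-175, -168, 0, 0, 0, 0], [-200, -192, 0, 0, 0, 0], [-225, -216, 0, 0, 0, 0], [-250, -240, 0, 0, 0, 0], [-275, -264, 0, 0, 0, 0], [-300, -288, 0, 0, 0, 0]], fingers=255)

```text
t: 1.1
tcp_pos: [0.4155, 0.2186, 0.4046]
tcp_rot: [-0.0, 0.194, 0.981, -0.0]
ft_force: [0.1, -0.8, -0.5]
finger_gap: -0.0003
grip_force: 0.0
```

>>> move_arm(targets=[[-25, -23, 0, 0, 0, 0], [-50, -46, 0, 0, 0, 0], [-75, -69, 0, 0, 0, 0], [-100, -92, 0, 0, 0, 0], [-125, -115, 0, 0, 0, 0], [-150, -138, 0, 0, 0, 0], [-175, -161, 0, 0, 0, 0], [-200, -184, 0, 0, 0, 0], [-225, -207, 10, 0, 0, 0], [-250, -230, 30, 0, 0, 0], [-260, -239, 50, 0, 0, 0], [-260, -239, 50, 0, 0, 0]])

```text
t: 2.1
tcp_pos: [0.5638, -0.1033, 0.3508]
tcp_rot: [-0.003, 0.197, 0.98, -0.002]
ft_force: [-1.5, 0.4, -0.4]
finger_gap: 0.0001
grip_force: 0.0
```

```bash
python3 - <<'E'
from h import *
s=read_state();print(s["tcp_pos"],s["ft_force"])
im={n:get_image(n) for n in("scene","side")}
o=[]
for n,x in(("scene",(265,120)),("side",(260,210))):
    c=im[n][x[1]:x[1]+100,x[0]:x[0]+125].copy()
    o.append(cv2.resize(c,None,fx=3.2,fy=4*.8,interpolation=cv2.INTER_CUBIC))
    t=np.array(s["tcp_pos"]);print(n,"tip px",proj(n,t-[0,0,.173]),"top est",proj(n,np.array([.5640,-.0998,.14])))
cv2.imwrite("pics/hov.png",np.hstack(o))
s=read_state();print(s["tcp_pos"],s["tcp_rot"])
E
```

```text
[ 0.56380699 -0.1032746   0.35077685] [-1.53514619  0.40508732 -0.37745512]
scene tip px [314.35046153 164.15255652] top est [316.19982946 176.08199503]
side tip px [336.56172441 262.39554472] top est [335.2314699  273.50054121]
[ 0.56427461 -0.09965719  0.3536407 ] [-1.41819158e-03  1.94659967e-01  9.80869751e-01 -1.31357925e-04]
```

View pics/hov.png

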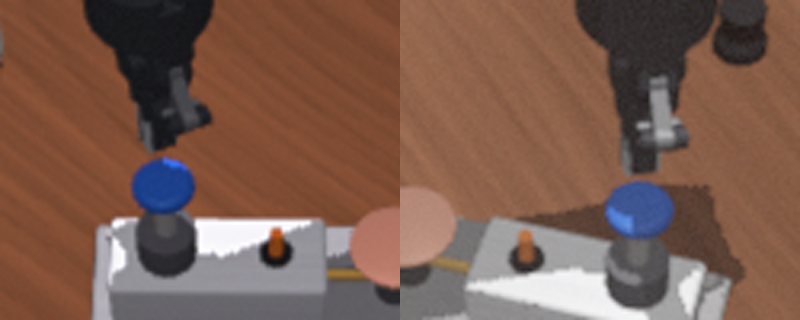

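The closed fingertips sit straight above the knob in both views (crop (155,145) and (640,165)). Now the first press.

>>> move_arm(targets=[[0, 0, 15, 0, 0, 0], [0, 0, 30, 0, 0, 0], [0, 0, 36, 0, 0, 0], [0, 0, 40, 0, 0, 0], [0, 0, 44, 0, 0, 0], [0, 0, 48, 0, 0, 0], [0, 0, 52, 0, 0, 0], [0, 0, 54, 0, 0, 0], [0, 0, 55, 0, 0, 0], [0, 0, 55, 0, 0, 0], [0, 0, 55, 0, 0, 0]])

```text
t: 3.12
tcp_pos: [0.5647, -0.0986, 0.3018]
tcp_rot: [0.0, 0.194, 0.981, 0.001]
ft_force: [-4.0, 2.0, 9.4]
finger_gap: 0.0001
grip_force: 5.1
```

>>> move_arm(targets=[[0, 0, 2, 0, 0, 0], [0, 0, 4, 0, 0, 0], [0, 0, 4, 0, 0, 0], [0, 0, 4, 0, 0, 0]])

```text
t: 3.45
tcp_pos: [0.5648, -0.0989, 0.3004]
tcp_rot: [0.0, 0.194, 0.981, 0.002]
ft_force: [-11.9, 3.6, 29.0]
finger_gap: -0.0001
grip_force: 14.6
```

Hard stop reached (29 N). I'll let it spring back.

>>> move_arm(targets=[[0, 0, -6, 0, 0, 0], [0, 0, -12, 0, 0, 0], [0, 0, -18, 0, 0, 0], [0, 0, -24, 0, 0, 0], [0, 0, -24, 0, 0, 0], [0, 0, -24, 0, 0, 0], [0, 0, -24, 0, 0, 0], [0, 0, -24, 0, 0, 0], [0, 0, -24, 0, 0, 0], [0, 0, -24, 0, 0, 0]])

```text
t: 4.28
tcp_pos: [0.5645, -0.0996, 0.3193]
tcp_rot: [-0.0, 0.194, 0.981, -0.0]
ft_force: [-0.3, 0.6, 0.4]
finger_gap: -0.0001
grip_force: 0.0
```

```bash
cat > pin.py <<'E'
from h import *
import sys
# pin tip: topmost orange pixel near the pin in the side view; height from its axis at the triangulated xy
im=get_image("side");s=read_state();print(s["t"],s["tcp_pos"],s["ft_force"])
c=im[240:300,285:315]
m=cv2.inRange(cv2.cvtColor(c,cv2.COLOR_BGR2HSV),(3,120,90),(18,255,255))
ys,xs=np.nonzero(m);v=ys.min()+240;print("top px",xs[ys==ys.min()]+285,v,"n",len(ys))
zs=np.arange(.05,.13,.001);pv=[proj("side",np.array([.5126,-.0452,z]))[1] for z in zs]
print("tip z ~",np.interp(-(v+1),-np.array(pv),zs))
x=(260,210);cv2.imwrite(sys.argv[1],cv2.resize(im[210:310,260:385],None,fx=4,fy=4,interpolation=cv2.INTER_CUBIC))
E
python3 pin.py pics/p1.png
```

```text
4.3333 [ 0.56456103 -0.09965365  0.31937919] [ 0.80678886  0.29168332 -0.25866078]
top px [285 288 289 290 291 292 293 294 295 296 297 298 299 300 301 302 303 304
 305 306 307 308 309 310 311 313 314] 240 n 838
tip z ~ 0.12900000000000006
```

View pics/p1.png

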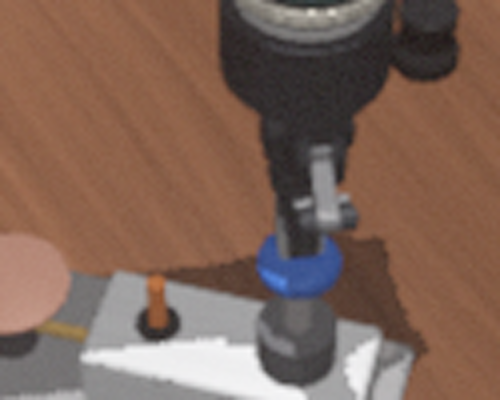

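The pin has risen a little (top at crop (156,278), about pixel row 279.5), and the knob is up. I'll keep stroking.

>>> move_arm(targets=[[0, 0, 6, 0, 0, 0], [0, 0, 10, 0, 0, 0], [0, 0, 14, 0, 0, 0], [0, 0, 18, 0, 0, 0], [0, 0, 21, 0, 0, 0], [0, 0, 24, 0, 0, 0], [0, 0, 24, 0, 0, 0], [0, 0, 24, 0, 0, 0], [0, 0, 24, 0, 0, 0]])

```text
t: 5.08
tcp_pos: [0.5651, -0.1001, 0.3003]
tcp_rot: [0.001, 0.194, 0.981, 0.001]
ft_force: [-11.4, 3.3, 35.8]
finger_gap: 0.0002
grip_force: 18.3
```

>>> move_arm(targets=[[0, 0, -6, 0, 0, 0], [0, 0, -12, 0, 0, 0], [0, 0, -18, 0, 0, 0], [0, 0, -24, 0, 0, 0], [0, 0, -24, 0, 0, 0], [0, 0, -24, 0, 0, 0], [0, 0, -24, 0, 0, 0], [0, 0, -24, 0, 0, 0], [0, 0, -24, 0, 0, 0], [0, 0, -24, 0, 0, 0]])

```text
t: 5.92
tcp_pos: [0.5645, -0.0996, 0.3193]
tcp_rot: [-0.0, 0.194, 0.981, -0.0]
ft_force: [0.4, 0.3, -0.2]
finger_gap: 0.0001
grip_force: 0.0
```

>>> move_arm(targets=[[0, 0, 6, 0, 0, 0], [0, 0, 10, 0, 0, 0], [0, 0, 14, 0, 0, 0], [0, 0, 18, 0, 0, 0], [0, 0, 21, 0, 0, 0], [0, 0, 24, 0, 0, 0], [0, 0, 24, 0, 0, 0], [0, 0, 24, 0, 0, 0], [0, 0, 24, 0, 0, 0]])

```text
t: 6.67
tcp_pos: [0.5651, -0.1001, 0.3003]
tcp_rot: [0.001, 0.194, 0.981, 0.001]
ft_force: [-12.0, 3.0, 37.2]
finger_gap: -0.0001
grip_force: 18.4
```

>>> move_arm(targets=[[0, 0, -6, 0, 0, 0], [0, 0, -12, 0, 0, 0], [0, 0, -18, 0, 0, 0], [0, 0, -24, 0, 0, 0], [0, 0, -24, 0, 0, 0], [0, 0, -24, 0, 0, 0], [0, 0, -24, 0, 0, 0], [0, 0, -24, 0, 0, 0], [0, 0, -24, 0, 0, 0], [0, 0, -24, 0, 0, 0]])

```text
t: 7.5
tcp_pos: [0.5645, -0.0996, 0.3194]
tcp_rot: [-0.0, 0.194, 0.981, -0.0]
ft_force: [-0.0, 0.4, -0.7]
finger_gap: -0.0003
grip_force: 0.0
```

```bash
sed -i 's/^x=.*/x=(260,210);cv2.imwrite(sys.argv[1],cv2.resize(im[210:310,260:385],None,fx=4,fy=4,interpolation=cv2.INTER_CUBIC))\nprint("row for z",[(z,proj("side",np.array([.5126,-.0452,z]))[1].round(1)) for z in (.063,.073,.083,.093,.103,.113)])/' pin.py; python3 pin.py pics/p2.png
```

```text
7.55 [ 0.56457281 -0.09961108  0.31940696] [ 0.56333648  0.50060695 -0.20404447]
top px [285 287 288 289 290 291 292 293 294 295 296 298 299 300 301 302 303 304
 305 306 307 308 309 311 312 313 314] 240 n 876
tip z ~ 0.12900000000000006
row for z [(0.063, np.float64(289.1)), (0.073, np.float64(286.3)), (0.083, np.float64(283.4)), (0.093, np.float64(280.4)), (0.103, np.float64(277.4)), (0.113, np.float64(274.4))]
```

View pics/p2.png

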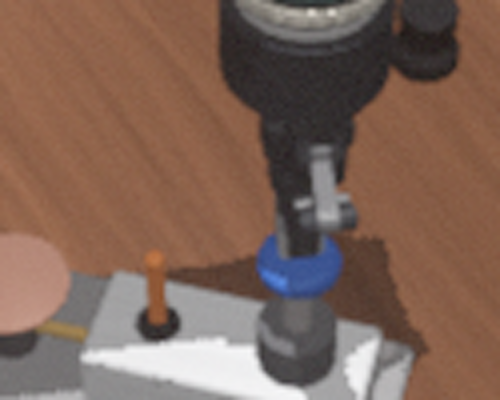

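The pin top is now at crop (156,258), row 274.5, which matches fully out (274.4). Two extra strokes do no harm and will confirm it.

>>> move_arm(targets=[[0, 0, 6, 0, 0, 0], [0, 0, 10, 0, 0, 0], [0, 0, 14, 0, 0, 0], [0, 0, 18, 0, 0, 0], [0, 0, 21, 0, 0, 0], [0, 0, 23, 0, 0, 0], [0, 0, 23, 0, 0, 0], [0, 0, 23, 0, 0, 0], [0, 0, 23, 0, 0, 0]])

```text
t: 8.3
tcp_pos: [0.5651, -0.1, 0.3004]
tcp_rot: [0.001, 0.194, 0.981, 0.001]
ft_force: [-9.2, 1.9, 29.3]
finger_gap: -0.0001
grip_force: 14.7
```

>>> move_arm(targets=[[0, 0, -6, 0, 0, 0], [0, 0, -12, 0, 0, 0], [0, 0, -18, 0, 0, 0], [0, 0, -23, 0, 0, 0], [0, 0, -23, 0, 0, 0], [0, 0, -23, 0, 0, 0], [0, 0, -23, 0, 0, 0], [0, 0, -23, 0, 0, 0], [0, 0, -23, 0, 0, 0], [0, 0, -23, 0, 0, 0]])

```text
t: 9.13
tcp_pos: [0.5645, -0.0996, 0.3193]
tcp_rot: [-0.0, 0.194, 0.981, -0.0]
ft_force: [0.8, 0.1, 0.0]
finger_gap: -0.0001
grip_force: 0.0
```

>>> move_arm(targets=[[0, 0, 6, 0, 0, 0], [0, 0, 10, 0, 0, 0], [0, 0, 14, 0, 0, 0], [0, 0, 18, 0, 0, 0], [0, 0, 21, 0, 0, 0], [0, 0, 23, 0, 0, 0], [0, 0, 23, 0, 0, 0], [0, 0, 23, 0, 0, 0], [0, 0, 23, 0, 0, 0]])

```text
t: 9.88
tcp_pos: [0.5651, -0.1001, 0.3003]
tcp_rot: [0.001, 0.194, 0.981, 0.001]
ft_force: [-9.7, 2.0, 29.7]
finger_gap: 0.0004
grip_force: 14.8
```

>>> move_arm(targets=[[0, 0, -6, 0, 0, 0], [0, 0, -12, 0, 0, 0], [0, 0, -18, 0, 0, 0], [0, 0, -24, 0, 0, 0], [0, 0, -35, 0, 0, 0], [0, 0, -50, 0, 0, 0], [0, 0, -65, 0, 0, 0], [0, 0, -80, 0, 0, 0], [0, 0, -90, 0, 0, 0], [0, 0, -90, 0, 0, 0], [0, 0, -90, 0, 0, 0], [0, 0, -90, 0, 0, 0]])

```text
t: 10.88
tcp_pos: [0.5643, -0.0994, 0.3859]
tcp_rot: [-0.001, 0.194, 0.981, -0.0]
ft_force: [-0.5, 0.7, 0.4]
finger_gap: -0.0001
grip_force: 0.0
```

```bash
python3 pin.py pics/p3.png
```

```text
10.9333 [ 0.56426138 -0.09945295  0.38565029] [-0.08978629  1.40637158 -0.52262276]
top px [285 286 287 288 289 290 291 292 293 294 295 296 297 298 299 300 301 302
 303 304 305 306 307 308 309 310 311 312 313 314] 240 n 828
tip z ~ 0.12900000000000006
row for z [(0.063, np.float64(289.1)), (0.073, np.float64(286.3)), (0.083, np.float64(283.4)), (0.093, np.float64(280.4)), (0.103, np.float64(277.4)), (0.113, np.float64(274.4))]
```

View pics/p3.png

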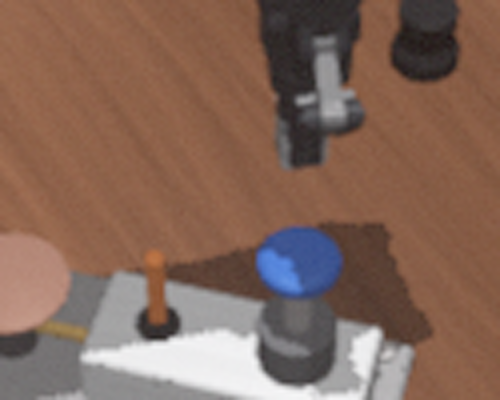

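The pin top is still at crop (156,258) after two more strokes, so it is fully out. The knob is up and the fingers are well clear.

```bash
python3 -c "
from workcell import *
print(finish_job())"
```

```text
the job is handed in; nothing more can be done
None
```

The job is handed in: five full strokes on the knob brought the pin fully out, where it did not rise in the last two, and the knob is back up with the gripper well clear.

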